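# Align two die plates with a tapered drift pin

## Robot

A 6-joint arm with a two-finger parallel gripper is mounted at the origin on a cart in front of the work surface, level with it; the furniture and walls round the work are solid. World frame = base frame: x ahead of the robot, y to its left, z up, the work surface at z = 0. Lengths are in m, angles in degrees, forces in N, time in s.
With the tool pointing down it reaches from about 0.375 to 0.9 m from the base axis. Payload 3.1 kg.
Tool frame: the origin (TCP) lies on the centre line of the jaws, within the pads' length; the fingertips stand 17 mm ahead of it and the grasp point (between the pads) lies 2 mm behind it; z points along the fingers, y is the line along which they close (so a half turn about z gives the same grasp; the last joint's range is limited). The gripper opens to 87 mm and grips with 3 to 60 N. Pads are 19 mm wide; open, the fingers measure 117 mm over their backs; the gripper's body (75 mm by 190 mm) begins 51 mm behind the grasp point.
Start: joints at [55.663, 30.224, 82.088, -0, 67.689, -10.227], TCP at [0.255, 0.57, 0.24] pointing down, gripper open.
Joint ranges: [-176.69, 176.69], [-43.24, 126.21], [12.49, 139.97], [-82, 262], [0, 151.66], [-163.58, 163.58]. Speed limits (degrees/s): [159.86, 159.86, 180, 180, 180, 180].

## Interface

Orientations are given as a 3x3 rotation matrix whose columns are the frame's x, y, z axes.
In Python, from rig import bot, imaging, finder gives the robot as it stands. The module is installed in compiled form; this text tells all that it offers.
- The arm moves only by the tool play_rows, never from a script. Its argument "motion" is a list that holds one entry, the list of rows, each a list of 6 numbers: the shift along the tool's x, y, z in normalised numbers (1 is 0.6 m), then the turn, a rotation vector about the tool's x, y, z in normalised numbers (1 is 60 degrees). In form: [[[dx, dy, dz, wx, wy, wz], ...]]. A call has 1 to 8 rows; each row is the pose to reach, as a shift and turn from the pose commanded when the call began, along the tool's axes at that moment; what a row does not reach only later rows make up. A row lasts 1/12 s, in which the tool goes at most 41.7 mm and 7.16 degrees, less where a joint would pass 70% of its speed; a pose out of reach is approached as far as the arm can. A call with a gripper value outside its range is refused whole. "fingers" is the finger opening in m, from 0 to 0.087, set as the call begins (left out, the last holds). The fingers move at their own pace and stop on an object; the grip force is fixed at half the most. Time passes only in rows, so rows that repeat a pose let the fingers close. It gives the time, the measured TCP pose, the force, the opening and the grip force at its end, in the units of the state.
- bot.read_state(): the state, without advancing time (a new reading comes with each control period).
- imaging.capture(name): name is "scene" or "top"; returns a dict with "frame" (420x560x3 uint8, red, green, blue), "camera_matrix" (3x3 intrinsics, pixels), "k1" (the pictures are not rectified: a ray, as slopes to the right and down, at radius r is drawn at 1 + k1 r^2 times it, then the intrinsics apply), "R" (3x3) and "t" (3): a world point X has camera coordinates R X + t. Camera axes: x right, y down, z forward; pixel columns grow to the right and rows downward; lengths in m; the calibration is good to about 2 mm. A picture is of the moment at which its call begins. There is no depth.
- bot.hand_in(): hands the job in; it is judged then, once.
Trained networks look in the newest picture that a camera, given by its name, has taken for a name from the list of things; names that differ only in an ending like _2 or _b are one class to them, and where a whole thing is asked for, a point or a joint stands for the part that bears it (a point fixed in the world has none). Each returns a list of dicts, best first, with "confidence" (0 to 1); they miss things now and then, are a little off and sometimes report something else, mostly with a low value. They report only what shows in the picture. A call takes as long as a camera call.
- finder.recognise(camera, name): "at" ([x, y, z] in m, in world coordinates, good to about 4 mm: the middle of the surface that is visible of it).
- finder.outline_of(camera, name): "pixels" (420x560 bool, what is visible of it).
The state is a dict: "time_s": time; "joint_positions": joint angles; "qvel": joint speeds; "tau": joint torques, N m; "position": TCP position; "tcp_rot": TCP orientation; "force": force on the tool from outside, world axes, zero at the start; "moment": the same for the moment, N m; "opening": opening from 0.0 (shut) to 1.0 (fully open); "grasp_force": force on a finger pad.
Only numpy, scipy, OpenCV 4.12 (cv2) and the standard library are available. Lean on these libraries where they do the work, as an engineer would, in place of code of your own. Each camera call takes 0.05 s, during which the arm holds its last target. There are 200 camera calls.

## Task

Take the tapered pin with the square head out of the wooden punch block and ease it nose first down through the hole of the alignment fixture, so that its taper pulls the loose upper plate into line with the clamped lower plate, until its collar sits flush on the upper plate. Do not force it: feel which way the lower hole lies and let the pin give way. Leave the pin standing there, and leave the straight punch, the block and the things around alone.

Things in the scene. Friction and masses are not known exactly. Their poses are not given: they have to be found in the camera images.
- drift_pin: Loose steel pin, about 220 g, upright in one hole of the block, collar on the block's top. Origin on its axis under the collar, z up to the head. Above: collar 31 mm across, 5 mm thick, then square head 18 x 18 mm (sides along its x, y) up to 39 mm. Below: shank 22 mm across to -22 mm, taper to 6 mm across at -53 mm, blunt nose at -54 mm.
- drift_tip (a point): Centre of the blunt nose of the tapered pin, 54 mm below its origin, 4.4 mm across.
- fixture: Dark steel fixture fixed to the bench, 116 x 78 x 71 mm. Origin centre of underside, z up, x along its length. Hidden 45 to 55 mm above the bench lies a lower plate, held fast, with a through hole 23.5 mm across; the hole is on the centre line y = 0 but 5 to 8.5 mm out of line with the upper hole along x; its place is not measured. Below it is free space for the nose.
- upper_hole (a point): Centre of the mouth of the upper plate's through hole, 23.5 mm across, 65.5 mm above the bench; z up, x along the slide. Bright steel plate 104 x 56 x 10 mm between brass strips (46 mm apart, tops 5.5 mm above the plate); it slides only along the fixture's x, 10 mm either way of the middle, against 9 N of friction.
- punch_block: Fixed light wooden block 120 x 58 x 62 mm, two upright through holes 24.5 mm in diameter at x = -30 and +30 mm in its frame. Origin at the centre of its underside.
- straight_punch: Loose plain round steel rod 22 mm in diameter and 90 mm long, no collar and no head, standing in the other hole of the block; 28 mm of it stands out. Origin at the centre of its lower end. Not to be used.
- yellow_pot: Bystander: yellow round pot 47 mm across, 24 mm high, origin under its centre.
- tin_teal: Bystander: round tin 64 mm across, 18 mm high, origin under its centre.
- tin_white: Bystander: white round tin 68 mm across, 14 mm high, origin under its centre.
- loupe: Bystander: small folding loupe 30 x 27 x 15 mm, origin under its centre.

How it is judged:
By the outcome, as a careful person would: the job done as asked, in the order asked, and still so for the second after the job is handed in, with the robot touching nothing.
It also fails if it takes over 72 s, if anything falls off the work surface, if the arm or the gripper's body presses on something with over 40 N, if the wrist force passes 120 N, or if a joint passes its speed limit or range.

## Working session

There is one attempt and no reset: what is moved stays moved. The work goes in short steps, Python scripts to look and compute and a tool call to move; the robot and the scene stay as the last step left them, time stands still between calls to the robot, and variables do not carry over. Pictures are saved under pics/ and viewed, at most 10 in all, crops included, and the job is handed in when it is done.

Besides the shell and the picture viewer there is one more tool, called as name(argument=value, ...), one argument or row to a line, values as JSON. play_rows: Moves the arm, as the interface text tells. Its arguments: {"type":"object","properties":{"motion":{"type":"array"},"fingers":{"type":"number"}},"required":["motion"]}

```bash
mkdir -p pics
cat > h.py <<'E'
from rig import bot, imaging, finder
import numpy as np, cv2
def cap(n):
    return imaging.capture(n)
def ray(c,px):
    K=c["camera_matrix"]; px=np.array(px,float)
    d=np.array([(px[0]-K[0,2])/K[0,0],(px[1]-K[1,2])/K[1,1]])
    u=d.copy()
    for _ in range(30): u=d/(1+c["k1"]*(u@u))
    v=np.array(c["R"]).T@np.array([u[0],u[1],1]); o=-np.array(c["R"]).T@np.array(c["t"])
    return o,v/np.linalg.norm(v)
def atz(c,px,z):
    o,v=ray(c,px); return o+v*(z-o[2])/v[2]
def tri(c1,p1,c2,p2):
    o1,v1=ray(c1,p1);o2,v2=ray(c2,p2)
    A=np.c_[v1,-v2]; s=np.linalg.lstsq(A,o2-o1,rcond=None)[0]
    a=o1+v1*s[0];b=o2+v2*s[1]; return (a+b)/2,np.linalg.norm(a-b)
def proj(c,X):
    p=np.array(c["R"])@np.array(X)+np.array(c["t"]); u=p[:2]/p[2]; u=u*(1+c["k1"]*(u@u))
    K=c["camera_matrix"]; return np.array([K[0,0]*u[0]+K[0,2],K[1,1]*u[1]+K[1,2]])
E
python3 - <<'E'
from h import *
np.set_printoptions(precision=4,suppress=True)
for n in ["scene","top"]:
    c=cap(n); cv2.imwrite(f"pics/{n}0.png",cv2.cvtColor(c["frame"],cv2.COLOR_RGB2BGR))
    print(n,-np.array(c["R"]).T@c["t"],c["R"][2],c["camera_matrix"][0,0],c["k1"])
    for t in ["drift_pin","fixture","upper_hole","punch_block","straight_punch","yellow_pot","tin_teal","tin_white","loupe"]:
        r=finder.recognise(n,t)
        print(t,[(np.array(d["at"]),round(d["confidence"],2)) for d in r[:2]])
print(bot.read_state())
E
```

```text
scene [ 0.1988 -0.4813  0.6846] [ 0.3847  0.6105 -0.6923] 443.6392964528768 -0.023153236706672877
drift_pin [(array([ 0.5256, -0.1892,  0.0845]), 0.9)]
fixture [(array([0.5093, 0.153 , 0.0622]), 0.84)]
upper_hole [(array([0.5098, 0.1768, 0.0665]), 0.77)]
punch_block [(array([ 0.4923, -0.1876,  0.0635]), 0.68), (array([0.5106, 0.1766, 0.0663]), 0.34)]
straight_punch [(array([ 0.472 , -0.172 ,  0.0879]), 0.55)]
yellow_pot [(array([ 0.5783, -0.049 ,  0.0143]), 0.91)]
tin_teal [(array([ 0.4774, -0.0191,  0.01  ]), 0.67), (array([ 0.5798, -0.0494,  0.0173]), 0.56)]
tin_white [(array([0.6021, 0.2976, 0.0059]), 0.56)]
loupe [(array([0.485 , 0.3276, 0.0161]), 0.46)]
top [0.3934 0.0682 0.9018] [ 0.1569  0.0107 -0.9876] 406.58344529325205 0.0021187410395619886
drift_pin [(array([ 0.5317, -0.1833,  0.086 ]), 0.67)]
fixture [(array([0.5177, 0.1727, 0.0616]), 0.69)]
upper_hole [(array([0.5184, 0.1779, 0.0651]), 0.55)]
punch_block [(array([ 0.5014, -0.1654,  0.0617]), 0.66)]
straight_punch [(array([ 0.4739, -0.1594,  0.0892]), 0.54)]
yellow_pot [(array([ 0.5817, -0.0408,  0.0233]), 0.93), (array([0.5883, 0.2783, 0.0062]), 0.29)]
tin_teal [(array([ 0.4719, -0.0156,  0.006 ]), 0.67)]
tin_white [(array([0.5888, 0.2778, 0.0086]), 0.97), (array([ 0.4726, -0.018 ,  0.0028]), 0.37)]
loupe [(array([0.4892, 0.326 , 0.0163]), 0.66)]
{'time_s': 1.0, 'joint_positions': array([ 55.6632,  30.222 ,  82.088 ,  -0.0014,  67.6905, -10.2296]), 'qvel': array([ 0.0833,  0.0032,  0.0122,  0.0175,  0.0766, -0.0959]), 'tau': array([ -0.0008, -44.0019, -17.6989,   0.0634,   0.0505,  -0.    ]), 'position': array([0.2553, 0.5705, 0.2396]), 'tcp_rot': array([[-0.9128,  0.4084,  0.    ],
       [ 0.4084,  0.9128, -0.    ],
       [-0.    , -0.    , -1.    ]]), 'force': array([0.0416, 0.7588, 0.1706]), 'moment': array([-0.0082,  0.0062,  0.0347]), 'grasp_force': 0.0, 'opening': 0.9988648066027633}
```

Run:
```python
from h import *
c=cap("top"); print(proj(c,[.525,-.185,.08]),proj(c,[.515,.177,.065]))
def crop(n,c,p,w,h,s,f):
    x,y=int(p[0]-w/2),int(p[1]-h/2); print(f,x,y)
    im=c["frame"][max(y,0):y+h,max(x,0):x+w]
    return cv2.cvtColor(cv2.resize(im,None,fx=s,fy=s,interpolation=cv2.INTER_CUBIC),cv2.COLOR_RGB2BGR)
d=cap("scene"); print(proj(d,[.525,-.185,.08]),proj(d,[.515,.177,.065]))
for nm,X in (("pin",[.50,-.18,.07]),("fix",[.515,.177,.06])):
    a=crop("top",c,proj(c,X),100,130,4,nm+"top"); b=crop("scene",d,proj(d,X),100,130,4,nm+"sc")
    cv2.imwrite(f"pics/{nm}.png",np.hstack([a,b]))
```

```text
[408.02276588 209.85509262] [231.54062628 210.76164925]
[347.79664582 298.69245008] [238.62405173 184.29814677]
pintop 354 157
pinsc 283 241
fixtop 181 146
fixsc 188 121
```

View pics/top0.png

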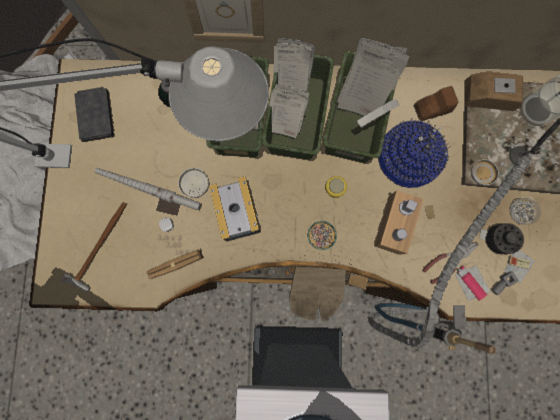

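View pics/pin.png

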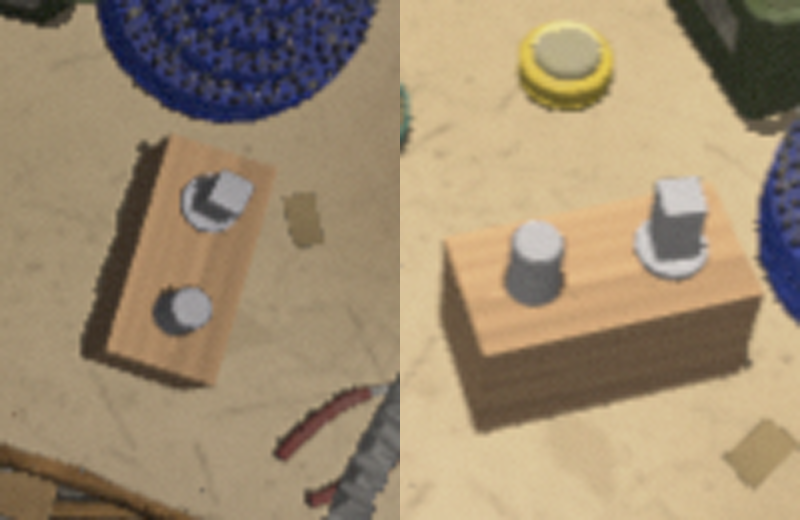

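View pics/fix.png

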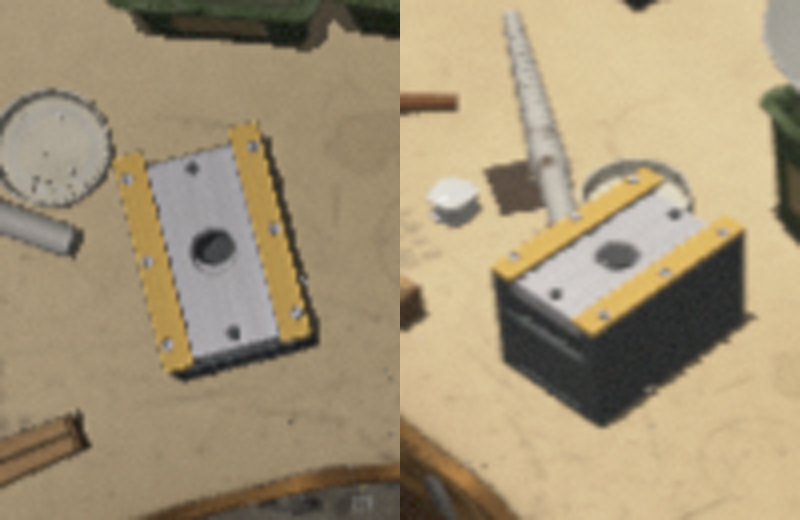

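```bash
cat > m.py <<'E'
from h import *
from scipy.optimize import least_squares
np.set_printoptions(precision=4,suppress=True)
c=cap("top");d=cap("scene")
T=lambda o,L:[np.array(o)+(np.array(p)+.5)/4-.5 for p in L]
def fit(name,model,tp,sp,x0,zfix=None):
    # x: X,Y,Z,yaw
    def pts(x):
        cs,sn=np.cos(x[3]),np.sin(x[3])
        return [np.array([x[0]+cs*a-sn*b,x[1]+sn*a+cs*b,x[2]]) for a,b in model]
    def f(x):
        P=pts(x); return np.concatenate([proj(c,p)-q for p,q in zip(P,tp)]+[proj(d,p)-q for p,q in zip(P,sp)])
    r=least_squares(f,x0); n=len(model)*2
    R=r.fun.reshape(2,-1,2); print(name,r.x[:3],"yaw",np.degrees(r.x[3]),"rms px",np.sqrt((r.fun**2).mean()),"bias",R.mean(1).ravel())
    # each view alone at known height
    for nm,s in (("top",slice(0,n)),("scene",slice(n,2*n))):
        q=least_squares(lambda y:f([y[0],y[1],zfix,y[2]])[s],[r.x[0],r.x[1],r.x[3]]); print("   ",nm,q.x[:2],np.degrees(q.x[2]),np.abs(q.fun).max())
    return r.x
sq=lambda a,b:[(a,b),(a,-b),(-a,-b),(-a,b)]  # far-left, far-right, near-right, near-left
# yaw small negative frame: image up=+x, left=+y
fit("head",sq(.009,.009),T((354,157),[(219,170),(254,180),(241,213),(205,202)]),T((283,241),[(255,181),(301,177),(308,212),(262,216)]),[.53,-.187,.1,-.2],.101)
fit("block",[(.06,.029),(.06,-.029),(-.06,-.029),(-.06,.029)],T((354,157),[(170,133),(277,168),(216,386),(106,350)]),T((283,241),[(44,240),(44,240),(88,354),(44,240)]),[.5,-.18,.06,-.2],.062) if 0 else None
fit("fix",sq(.058,.039),T((181,146),[(115,158),(255,122),(315,335),(175,377)]),T((188,121),[(249,168),(345,230),(190,335),(94,270)]),[.515,.177,.07,.27],.071)
for nm,p,q,z in (("hole",(213,248),(217,256),.0655),("punch",(192,307),(138,240),.090)):
    a=T((181,146) if nm=="hole" else (354,157),[p])[0]; b=T((188,121) if nm=="hole" else (283,241),[q])[0]
    print(nm,tri(c,a,d,b),atz(c,a,z),atz(d,b,z))
a=T((354,157),[(170,133),(277,168),(216,386),(106,350)]); print("block top corners",[atz(c,x,.062)[:2] for x in a])
b=T((283,241),[(44,240),(310,187),(360,290),(88,354)]); print("scene",[atz(d,x,.062)[:2] for x in b])
E
python3 m.py
python3 - <<'E'
import cv2,numpy as np
from h import *
c=cap("top");d=cap("scene")
f=lambda c,x,y:cv2.resize(c["frame"][y:y+20,x:x+20],None,fx=20,fy=20,interpolation=cv2.INTER_CUBIC)
im=np.hstack([f(c,224,198),f(d,232,175)]); im=np.clip(im.astype(float)*2.2,0,255).astype(np.uint8)
cv2.imwrite("pics/hole.png",cv2.cvtColor(im,cv2.COLOR_RGB2BGR))
E
```

```text
head [ 0.5329 -0.1851  0.0991] yaw 27.82725788677775 rms px 3.3369818981178527 bias [-0.1332  0.0977  0.1499  0.0072]
    top [ 0.5328 -0.1848] -19.328168779283487 0.46064913690838694
    scene [ 0.5316 -0.1859] 62.06765524176728 0.45032554442173023
fix [0.5218 0.1707 0.0708] yaw 16.89849927562408 rms px 0.7730453692383548 bias [ 0.0354 -0.162  -0.1836  0.0607]
    top [0.5214 0.1708] 17.812998709570376 1.051367611361485
    scene [0.5222 0.1706] 15.505142904798452 0.9382021871183497
hole (array([0.5212, 0.1727, 0.0646]), np.float64(0.0011827083907271605)) [0.5217 0.1724 0.0655] [0.5202 0.1719 0.0655]
punch (array([ 0.4751, -0.1678,  0.0908]), np.float64(0.0006572768420070746)) [ 0.4755 -0.1682  0.09  ] [ 0.4752 -0.1673  0.09  ]
block top corners [array([ 0.5697, -0.1665]), array([ 0.5526, -0.222 ]), array([ 0.4381, -0.1879]), array([ 0.4548, -0.1319])]
scene [array([ 0.4544, -0.1321]), array([ 0.5675, -0.1687]), array([ 0.552 , -0.2199]), array([ 0.4398, -0.1865])]
```

View pics/hole.png

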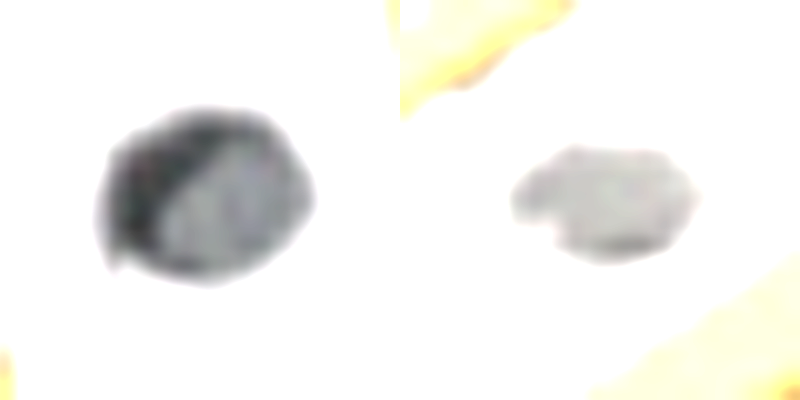

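View pics/scene0.png

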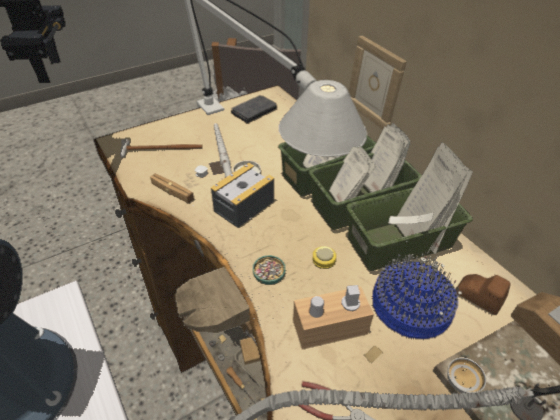

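Run:
```python
from h import *
np.set_printoptions(precision=2,suppress=True)
c=cap("top");d=cap("scene")
g=c["frame"][200:214,226:244].mean(2).astype(int);print(g)
for X in ([.255,.57,.24],[.5325,-.1855,.2],[.5215,.172,.2]): print(proj(c,X),proj(d,X))
# offsets: head-tool vectors in tool axes
s=bot.read_state();R=s["tcp_rot"];p=s["position"];print(R.T@(np.array([.5325,-.1855,.2])-p))
```

```text
[[161 160 154 158 155 158 159 157 162 158 156 156 160 159 159 164 160 131]
 [159 156 157 156 154 162 158 160 163 159 155 157 157 158 160 163 161 137]
 [159 161 157 157 157 159 148 144 150 153 152 156 160 160 161 162 164 154]
 [160 159 159 160 148 138 115 100  94 101 109 127 153 161 162 162 164 161]
 [160 161 157 150 118  94  74  53  43  54  56  79 127 159 161 163 166 163]
 [160 161 158 109  75  52  43  37  40  59  63  64  90 141 160 161 164 162]
 [162 162 152  89  46  32  31  38  63  66  71  65  72 111 156 161 167 168]
 [160 163 131  73  36  33  43  62  71  74  70  70  67  94 150 159 162 170]
 [160 162 122  64  35  34  59  74  73  68  68  71  70 101 146 161 161 167]
 [161 160 124  71  38  31  65  69  68  68  69  68  85 125 150 162 163 166]
 [161 159 137  79  63  49  63  69  70  72  65  81 119 139 154 160 163 167]
 [161 162 158 108 114  84  66  62  74  77  97 127 151 143 158 162 160 164]
 [160 161 162 132 117 141 138 127 119 127 141 154 158 156 158 161 161 166]
 [160 158 162 155 141 137 148 154 152 157 147 148 158 162 163 158 165 163]]
[-40.95 351.46] [47.15 64.05]
[429.19 195.38] [362.18 248.57]
[225.12 195.86] [239.45 131.49]
[-0.56 -0.58  0.04]
```

The rows are not in the units I measure in: shifts go in shares of 0.6 m and turns go in shares of 60 degrees. I convert before sending: -0.58 m / 0.6 = -0.9667, -0.56 m / 0.6 = -0.9333, -2 degrees / 60 = -0.0333.

play_rows(
  motion=[
    [[-0.9333, -0.9667, 0.0333, 0, 0, -0.0333], [-0.9333, -0.9667, 0.0333, 0, 0, -0.0333], [-0.9333, -0.9667, 0.0333, 0, 0, -0.0333], [-0.9333, -0.9667, 0.0333, 0, 0, -0.0333], [-0.9333, -0.9667, 0.0333, 0, 0, -0.0333], [-0.9333, -0.9667, 0.0333, 0, 0, -0.0333], [-0.9333, -0.9667, 0.0333, 0, 0, -0.0333], [-0.9333, -0.9667, 0.0333, 0, 0, -0.0333]],
  ],
  fingers=0.045,
)

```text
time_s: 2.07
position: [0.369, 0.2554, 0.2315]
tcp_rot: [[-0.927, 0.376, 0.001], [0.376, 0.927, 0.0], [-0.001, 0.001, -1.0]]
force: [0.7, -0.1, 0.9]
opening: 0.541
grasp_force: 0.0
```

```bash
cat > go.py <<'E'
from h import *
import sys
np.set_printoptions(precision=4,suppress=True)
s=bot.read_state();R=s["tcp_rot"];p=s["position"]
X=np.array(eval(sys.argv[1]));yaw=float(sys.argv[2])
cur=np.degrees(np.arctan2(R[1,1],R[0,1]))
print("t",s["time_s"],"pos",p,"yaw_y",cur,"tool shift",R.T@(X-p),"wz",-(yaw-cur),"F",s["force"],"M",s["moment"],"z",R[:,2],s["joint_positions"])
E
python3 go.py "[.5325,-.1855,.15]" 68
python3 -c "
from h import *
c=cap('top');d=cap('scene')
print(tri(c,(212,66),d,(328,90)),tri(c,(413,153),d,(415,295)))"
```

```text
t 2.0667 pos [0.369  0.2554 0.2315] yaw_y 67.92212438871331 tool shift [-0.3172 -0.3471  0.0815] wz -0.07787561128668585 F [ 0.7148 -0.1218  0.8957] M [ 0.0524 -0.033   0.0721] z [ 0.0009  0.0003 -1.    ] [ 20.3669  17.3842 106.9939  -0.0017  55.5693 -47.5543]
(array([0.76078408, 0.20774827, 0.20617167]), np.float64(0.0019103977076648801)) (array([ 0.66220826, -0.21535001,  0.02637315]), np.float64(0.0009110927001598627))
```

Scaled: -0.347 m / 0.6 = -0.5783, -0.317 m / 0.6 = -0.5283.

play_rows(
  motion=[
    [[-0.5283, -0.5783, 0, 0, 0, 0], [-0.5283, -0.5783, 0, 0, 0, 0], [-0.5283, -0.5783, 0, 0, 0, 0], [-0.5283, -0.5783, 0, 0, 0, 0], [-0.5283, -0.5783, 0, 0, 0, 0], [-0.5283, -0.5783, 0, 0, 0, 0], [-0.5283, -0.5783, 0, 0, 0, 0], [-0.5283, -0.5783, 0, 0, 0, 0]],
  ],
)

```text
time_s: 2.83
position: [0.485, -0.0568, 0.2315]
tcp_rot: [[-0.927, 0.376, 0.001], [0.376, 0.927, 0.0], [-0.001, 0.001, -1.0]]
force: [0.6, 1.6, -0.2]
opening: 0.519
grasp_force: 0.0
```

Scaled: -0.108 m / 0.6 = -0.18, -0.1 m / 0.6 = -0.1667.

play_rows(
  motion=[
    [[-0.1667, -0.18, 0, 0, 0, 0], [-0.1667, -0.18, 0, 0, 0, 0], [-0.1667, -0.18, 0, 0, 0, 0], [-0.1667, -0.18, 0, 0, 0, 0], [-0.1667, -0.18, 0, 0, 0, 0], [-0.1667, -0.18, 0, 0, 0, 0]],
  ],
)

```text
time_s: 3.33
position: [0.5368, -0.1937, 0.2309]
tcp_rot: [[-0.926, 0.378, -0.0], [0.378, 0.926, 0.001], [0.0, 0.001, -1.0]]
force: [0.0, 0.3, -0.2]
opening: 0.517
grasp_force: 0.0
```

```bash
python3 go.py "[.5325,-.1855,.15]" 68
```

```text
t 3.3333 pos [ 0.5368 -0.1937  0.2309] yaw_y 67.79259638265631 tool shift [0.007  0.0059 0.0809] wz -0.20740361734368662 F [ 0.0367  0.3022 -0.2396] M [0.0742 0.015  0.0038] z [-0.0001  0.0007 -1.    ] [-31.0713  26.628   90.5557   0.0365  62.8441 -98.8806]
```

Scaled: 0.11 m / 0.6 = 0.1833, 0.007 m / 0.6 = 0.0117.

play_rows(
  motion=[
    [[0.0117, 0.01, 0.0667, 0, 0, 0], [0.0117, 0.01, 0.1333, 0, 0, 0], [0.0117, 0.01, 0.1667, 0, 0, 0], [0.0117, 0.01, 0.1833, 0, 0, 0], [0.0117, 0.01, 0.1833, 0, 0, 0]],
  ],
)

```text
time_s: 3.75
position: [0.5304, -0.1824, 0.1192]
tcp_rot: [[-0.927, 0.375, -0.005], [0.375, 0.927, 0.003], [0.006, 0.001, -1.0]]
force: [-0.4, 0.2, 0.3]
opening: 0.515
grasp_force: 0.0
```

```bash
python3 go.py "[.5325,-.1855,.088]" 68
python3 - <<'E'
from h import *
c=cap("top");d=cap("scene")
f=lambda c,x,y:cv2.resize(c["frame"][y:y+100,x:x+100],None,fx=4,fy=4,interpolation=cv2.INTER_CUBIC)
cv2.imwrite("pics/gr.png",cv2.cvtColor(np.hstack([f(c,360,150),f(d,300,240)]),cv2.COLOR_RGB2BGR))
E
```

```text
t 3.75 pos [ 0.5304 -0.1824  0.1192] yaw_y 67.99032640872667 tool shift [-0.0033 -0.0021  0.0312] wz -0.009673591273326565 F [-0.4157  0.2263  0.2855] M [-0.0196  0.0217  0.0545] z [-0.0049  0.0032 -1.    ] [-30.3981  35.0859  97.1168   0.022   48.1334 -98.4034]
```

View pics/gr.png

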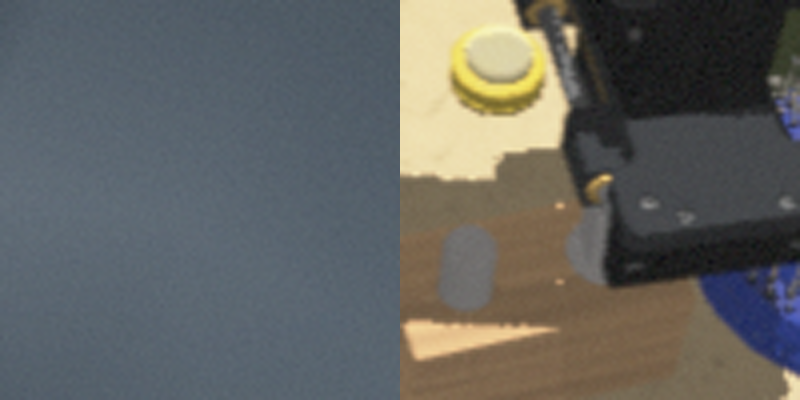

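play_rows(
  motion=[
    [[0, 0, 0, 0, 0, 0], [0, 0, 0, 0, 0, 0], [0, 0, 0, 0, 0, 0]],
  ],
)

```text
time_s: 4.1
position: [0.5329, -0.1854, 0.1228]
tcp_rot: [[-0.926, 0.376, 0.003], [0.376, 0.926, -0.002], [-0.003, -0.0, -1.0]]
force: [-0.2, 0.8, -0.3]
opening: 0.516
grasp_force: 0.0
```

```bash
python3 go.py "[.5325,-.1855,.088]" 68
```

```text
t 4.1 pos [ 0.5329 -0.1854  0.1228] yaw_y 67.8932638119665 tool shift [ 0.0005 -0.0002  0.0348] wz -0.10673618803349427 F [-0.2257  0.755  -0.3034] M [-0.036   0.0536  0.0344] z [ 0.0027 -0.0015 -1.    ] [-30.531   34.809   96.8723   0.0031  48.1417 -98.4263]
```

Settled on target. Descend and grip.

Scaled: 0.034 m / 0.6 = 0.0567, 0.028 m / 0.6 = 0.0467.

play_rows(
  motion=[
    [[0, 0, 0.0167, 0, 0, 0], [0, 0, 0.0333, 0, 0, 0], [0, 0, 0.0467, 0, 0, 0], [0, 0, 0.0567, 0, 0, 0], [0, 0, 0.0567, 0, 0, 0], [0, 0, 0.0567, 0, 0, 0]],
  ],
)

```text
time_s: 4.6
position: [0.5316, -0.1848, 0.0863]
tcp_rot: [[-0.926, 0.377, -0.002], [0.377, 0.926, 0.001], [0.002, 0.0, -1.0]]
force: [-0.9, -0.2, -0.5]
opening: 0.522
grasp_force: 0.0
```

play_rows(
  motion=[
    [[0, 0, 0, 0, 0, 0], [0, 0, 0, 0, 0, 0], [0, 0, 0, 0, 0, 0], [0, 0, 0, 0, 0, 0], [0, 0, 0, 0, 0, 0], [0, 0, 0, 0, 0, 0]],
  ],
  fingers=0.0,
)

```text
time_s: 5.1
position: [0.5322, -0.185, 0.0876]
tcp_rot: [[-0.926, 0.376, 0.0], [0.376, 0.926, -0.0], [-0.0, 0.0, -1.0]]
force: [-0.6, 0.8, 0.5]
opening: 0.205
grasp_force: 29.6
```

```bash
python3 go.py "[.5325,-.1855,.088]" 68
```

```text
t 5.1 pos [ 0.5322 -0.185   0.0876] yaw_y 67.88742727304617 tool shift [-0.0005 -0.0004 -0.0004] wz -0.1125727269538288 F [-0.6378  0.7642  0.5323] M [0.0733 0.0067 0.0248] z [ 0.0004 -0.0001 -1.    ] [-30.5349  38.0545  97.9844   0.012   43.9398 -98.4309]
```

Scaled: -0.14 m / 0.6 = -0.2333, -0.13 m / 0.6 = -0.2167.

play_rows(
  motion=[
    [[0, 0, -0.0167, 0, 0, 0], [0, 0, -0.05, 0, 0, 0], [0, 0, -0.0833, 0, 0, 0], [0, 0, -0.1333, 0, 0, 0], [0, 0, -0.1833, 0, 0, 0], [0, 0, -0.2167, 0, 0, 0], [0, 0, -0.2333, 0, 0, 0], [0, 0, -0.2333, 0, 0, 0]],
  ],
)

```text
time_s: 5.77
position: [0.5331, -0.1856, 0.23]
tcp_rot: [[-0.927, 0.376, 0.005], [0.376, 0.927, -0.003], [-0.005, -0.001, -1.0]]
force: [0.4, -0.3, -1.9]
opening: 0.206
grasp_force: 29.7
```

```bash
python3 go.py "[.5215,.172,.2]" 68
python3 - <<'E'
from h import *
c=cap("top");d=cap("scene")
f=lambda c,x,y:cv2.resize(c["frame"][y:y+130,x:x+100],None,fx=4,fy=4,interpolation=cv2.INTER_CUBIC)
cv2.imwrite("pics/lift.png",cv2.cvtColor(np.hstack([f(d,210,140),f(d,300,200)]),cv2.COLOR_RGB2BGR))
for X in ([.5323,-.185,.202],[.5323,-.185,.148]): print(proj(d,X))
E
```

```text
t 5.7667 pos [ 0.5331 -0.1856  0.23  ] yaw_y 67.9011287449901 tool shift [0.1455 0.327  0.029 ] wz -0.09887125500989669 F [ 0.3705 -0.2681 -1.8634] M [-0.0259 -0.0074  0.0067] z [ 0.0046 -0.0028 -1.    ] [-30.5333  26.1096  91.7101  -0.0057  61.8694 -98.4319]
[362.05394056 247.49070326]
[356.97258117 270.82238748]
```

View pics/lift.png

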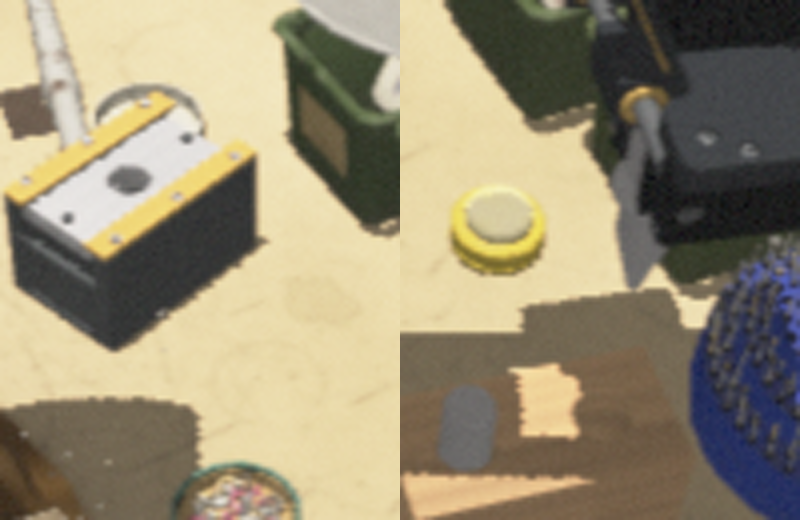

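Scaled: 0.28 m / 0.6 = 0.4667, 0.25 m / 0.6 = 0.4167.

play_rows(
  motion=[
    [[0.022, 0.0495, 0, 0, 0, 0], [0.0483, 0.1083, 0, 0, 0, 0], [0.0758, 0.17, 0, 0, 0, 0], [0.1033, 0.2317, 0, 0, 0, 0], [0.13, 0.2933, 0, 0, 0, 0], [0.1575, 0.355, 0, 0, 0, 0], [0.185, 0.4167, 0, 0, 0, 0], [0.2067, 0.4667, 0, 0, 0, 0]],
  ],
)

```text
time_s: 6.53
position: [0.5203, 0.1237, 0.225]
tcp_rot: [[-0.927, 0.376, -0.005], [0.376, 0.927, 0.001], [0.005, -0.001, -1.0]]
force: [0.1, 0.6, -1.5]
opening: 0.205
grasp_force: 29.7
```

Scaled: 0.046 m / 0.6 = 0.0767, 0.038 m / 0.6 = 0.0633.

play_rows(
  motion=[
    [[0.0167, 0.0383, 0, 0, 0, 0], [0.0283, 0.0633, 0, 0, 0, 0], [0.035, 0.0767, 0, 0, 0, 0], [0.035, 0.0767, 0, 0, 0, 0], [0.035, 0.0767, 0, 0, 0, 0], [0.035, 0.0767, 0, 0, 0, 0], [0.035, 0.0767, 0, 0, 0, 0]],
  ],
)

```text
time_s: 7.12
position: [0.5205, 0.1702, 0.2269]
tcp_rot: [[-0.926, 0.378, -0.001], [0.378, 0.926, -0.001], [0.001, -0.001, -1.0]]
force: [0.1, -0.6, -2.0]
opening: 0.204
grasp_force: 29.7
```

```bash
python3 go.py "[.5213,.1717,.16]" 68
```

```text
t 7.1167 pos [0.5205 0.1702 0.2269] yaw_y 67.79131733848972 tool shift [-0.0002  0.0017  0.0669] wz -0.2086826615102808 F [ 0.1278 -0.5822 -2.0136] M [ 0.0091 -0.0388  0.0493] z [-0.0008 -0.0005 -1.    ] [  6.4299  25.2041  94.0246  -0.0271  60.819  -61.3482]
```

```bash
python3 -c "
from h import *
c=cap('top');d=cap('scene')
for z in (.1,.13,.16): print(z,atz(c,(200,138),z),atz(c,(225,138),z),atz(c,(250,130),z),atz(d,(282,140),z),atz(d,(320,148),z))"
```

```text
0.1 [0.659043   0.24452904 0.1       ] [0.66046045 0.19314634 0.1       ] [0.67900452 0.14249993 0.1       ] [0.65533312 0.22682437 0.1       ] [0.71207018 0.15719714 0.1       ]
0.13 [0.64910559 0.23793146 0.13      ] [0.65047001 0.18847117 0.13      ] [0.66832027 0.13971963 0.13      ] [0.63190328 0.19048374 0.13      ] [0.68572871 0.12442964 0.13      ]
0.16 [0.63916818 0.23133388 0.16      ] [0.64047957 0.183796   0.16      ] [0.65763603 0.13693933 0.16      ] [0.60847344 0.15414312 0.16      ] [0.65938724 0.09166213 0.16      ]
```

Scaled: 0.0015 m / 0.6 = 0.0025, 0.0008 m / 0.6 = 0.0013, 51 degrees / 60 = 0.85.

play_rows(
  motion=[
    [[0, 0.0013, 0, 0, 0, 0.1167], [0, 0.0025, 0, 0, 0, 0.2333], [0, 0.0025, 0, 0, 0, 0.35], [0, 0.0025, 0, 0, 0, 0.4667], [0, 0.0025, 0, 0, 0, 0.5833], [0, 0.0025, 0, 0, 0, 0.7], [0, 0.0025, 0, 0, 0, 0.8], [0, 0.0025, 0, 0, 0, 0.85]],
  ],
)

```text
time_s: 7.88
position: [0.5212, 0.1722, 0.2274]
tcp_rot: [[-0.285, 0.959, 0.0], [0.959, 0.285, -0.0], [-0.0, 0.0, -1.0]]
force: [-1.2, 0.0, -1.4]
opening: 0.204
grasp_force: 29.7
```

play_rows(
  motion=[
    [[0, 0, 0.0333, 0, 0, 0], [0, 0, 0.075, 0, 0, 0], [0, 0, 0.1, 0, 0, 0], [0, 0, 0.1083, 0, 0, 0], [0, 0, 0.1083, 0, 0, 0], [0, 0, 0.1083, 0, 0, 0], [0, 0, 0.1083, 0, 0, 0]],
  ],
)

```text
time_s: 8.47
position: [0.5221, 0.1729, 0.1634]
tcp_rot: [[-0.29, 0.957, 0.003], [0.957, 0.29, 0.0], [-0.0, 0.003, -1.0]]
force: [0.3, -0.1, -2.1]
opening: 0.202
grasp_force: 29.7
```

```bash
python3 go.py "[.5213,.1717,.15]" 16.8
python3 - <<'E'
from h import *
d=cap("scene");c=cap("top")
f=lambda c,x,y:cv2.resize(c["frame"][y:y+110,x:x+130],None,fx=6,fy=5,interpolation=cv2.INTER_CUBIC)
cv2.imwrite("pics/hov.png",cv2.cvtColor(f(d,185,110),cv2.COLOR_RGB2BGR))
for X in ([.5213,.1717,.0655],[.5213,.1717,.072]): print((proj(d,X)-[185,110])*[6,5])
E
```

```text
t 8.4667 pos [0.5221 0.1729 0.1634] yaw_y 16.86634134801091 tool shift [-0.0009 -0.0011  0.0134] wz 0.06634134801090852 F [ 0.3031 -0.0951 -2.0833] M [-0.0932  0.0815 -0.0227] z [ 0.0026  0.0003 -1.    ] [  6.6771  30.383   97.2581   0.0011  52.2106 -10.1899]
[344.24836174 372.60066198]
[343.47040424 360.99837388]
```

View pics/hov.png

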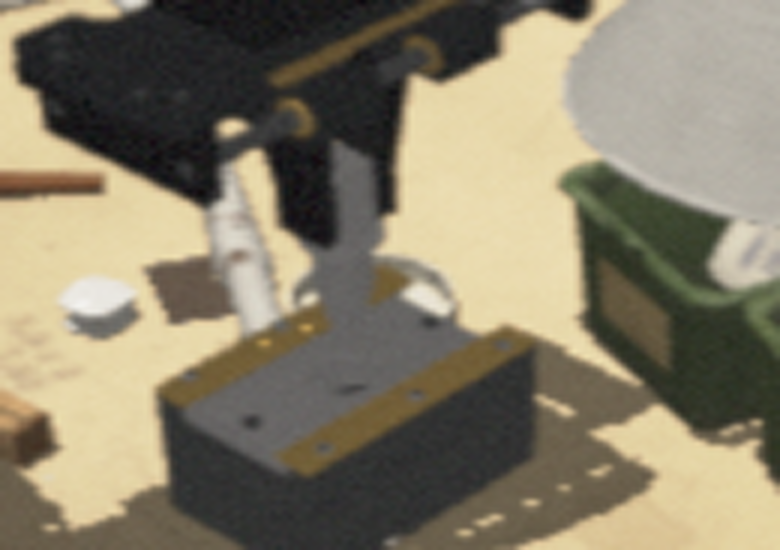

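Scaled: 0.025 m / 0.6 = 0.0417, -0.001 m / 0.6 = -0.0017.

play_rows(
  motion=[
    [[-0.0017, -0.0017, 0.0083, 0, 0, 0], [-0.0017, -0.0017, 0.02, 0, 0, 0], [-0.0017, -0.0017, 0.0317, 0, 0, 0], [-0.0017, -0.0017, 0.0417, 0, 0, 0], [-0.0017, -0.0017, 0.0417, 0, 0, 0], [-0.0017, -0.0017, 0.0417, 0, 0, 0], [-0.0017, -0.0017, 0.0417, 0, 0, 0]],
  ],
)

```text
time_s: 9.15
position: [0.5204, 0.1717, 0.1371]
tcp_rot: [[-0.291, 0.957, -0.0], [0.957, 0.291, -0.0], [0.0, -0.0, -1.0]]
force: [1.2, -0.5, -1.5]
opening: 0.203
grasp_force: 29.7
```

```bash
cat > f.py <<'E'
from h import *
np.set_printoptions(precision=4,suppress=True)
s=bot.read_state();R=s["tcp_rot"];p=s["position"]
a=np.radians(16.8);A=np.array([[np.cos(a),np.sin(a),0],[-np.sin(a),np.cos(a),0],[0,0,1]])
print("t",s["time_s"],"rel hole (fix axes) mm",1e3*(A@(p-[.5213,.1717,.0911])),"F fix",A@s["force"],"M",A@s["moment"],"tilt",A@R[:,2],"g",s["grasp_force"])
E
python3 f.py
```

```text
t 9.15 rel hole (fix axes) mm [-0.8926  0.3164 45.9673] F fix [ 0.9833 -0.7811 -1.4559] M [-0.0619 -0.0139  0.0139] tilt [-0.0003  0.     -1.    ] g 29.66256065759808
```

Scaled: 0.006 m / 0.6 = 0.01, 0.004 m / 0.6 = 0.0067.

play_rows(
  motion=[
    [[0, 0, 0.0033, 0, 0, 0], [0, 0, 0.0067, 0, 0, 0], [0, 0, 0.01, 0, 0, 0], [0, 0, 0.01, 0, 0, 0], [0, 0, 0.01, 0, 0, 0]],
  ],
)

```text
time_s: 9.57
position: [0.5202, 0.1717, 0.1312]
tcp_rot: [[-0.291, 0.957, -0.0], [0.957, 0.291, -0.0], [0.0, -0.0, -1.0]]
force: [0.0, -0.4, -2.9]
opening: 0.209
grasp_force: 29.7
```

```bash
python3 f.py
```

```text
t 9.5667 rel hole (fix axes) mm [-1.0374  0.3392 40.0703] F fix [-0.073  -0.3847 -2.9233] M [-0.0355 -0.0225  0.0175] tilt [-0.0003  0.     -1.    ] g 29.662553896196187
```

Scaled: 0.004 m / 0.6 = 0.0067, 0.003 m / 0.6 = 0.005.

play_rows(
  motion=[
    [[0, 0, 0.0025, 0, 0, 0], [0, 0, 0.005, 0, 0, 0], [0, 0, 0.0067, 0, 0, 0], [0, 0, 0.0067, 0, 0, 0], [0, 0, 0.0067, 0, 0, 0]],
  ],
)

```text
time_s: 9.98
position: [0.5202, 0.1717, 0.1272]
tcp_rot: [[-0.291, 0.957, -0.0], [0.957, 0.291, -0.0], [0.0, -0.0, -1.0]]
force: [0.0, -0.0, -2.0]
opening: 0.208
grasp_force: 29.7
```

```bash
python3 f.py
```

```text
t 9.9833 rel hole (fix axes) mm [-1.0446  0.3331 36.0698] F fix [ 0.0096 -0.0159 -1.9749] M [-0.0502  0.0948  0.0464] tilt [-0.0003  0.     -1.    ] g 29.662471543997526
```

Scaled: 0.003 m / 0.6 = 0.005, 0.002 m / 0.6 = 0.0033.

play_rows(
  motion=[
    [[0, 0, 0.0017, 0, 0, 0], [0, 0, 0.0033, 0, 0, 0], [0, 0, 0.005, 0, 0, 0], [0, 0, 0.005, 0, 0, 0], [0, 0, 0.005, 0, 0, 0]],
  ],
)

```text
time_s: 10.4
position: [0.5205, 0.1718, 0.1243]
tcp_rot: [[-0.291, 0.957, 0.0], [0.957, 0.291, 0.0], [0.0, 0.0, -1.0]]
force: [0.6, 0.4, -2.6]
opening: 0.209
grasp_force: 29.7
```

```bash
python3 f.py
```

```text
t 10.4 rel hole (fix axes) mm [-0.7876  0.3293 33.1659] F fix [ 0.6894  0.2412 -2.6051] M [-0.0064 -0.0431  0.0156] tilt [ 0.0003  0.     -1.    ] g 29.66267353389412
```

Scaled: 0.003 m / 0.6 = 0.005, 0.002 m / 0.6 = 0.0033.

play_rows(
  motion=[
    [[0, 0, 0.0017, 0, 0, 0], [0, 0, 0.0033, 0, 0, 0], [0, 0, 0.005, 0, 0, 0], [0, 0, 0.005, 0, 0, 0], [0, 0, 0.005, 0, 0, 0]],
  ],
)

```text
time_s: 10.82
position: [0.5209, 0.1719, 0.1214]
tcp_rot: [[-0.29, 0.957, 0.001], [0.957, 0.29, 0.0], [0.0, 0.001, -1.0]]
force: [0.6, 1.9, -1.5]
opening: 0.208
grasp_force: 29.7
```

```bash
python3 f.py
```

```text
t 10.8167 rel hole (fix axes) mm [-0.3469  0.3315 30.2684] F fix [ 1.1675  1.6596 -1.4708] M [ 0.1209 -0.3128  0.0264] tilt [ 0.0013  0.     -1.    ] g 29.66803466901183
```

Scaled: 0.004 m / 0.6 = 0.0067, 0.003 m / 0.6 = 0.005.

play_rows(
  motion=[
    [[0, 0.0008, 0.0008, 0, 0, 0], [0, 0.0017, 0.0017, 0, 0, 0], [0, 0.0022, 0.0033, 0, 0, 0], [0, 0.0027, 0.005, 0, 0, 0], [0, 0.003, 0.0067, 0, 0, 0], [0, 0.003, 0.0067, 0, 0, 0], [0, 0.003, 0.0067, 0, 0, 0]],
  ],
)

```text
time_s: 11.4
position: [0.5221, 0.1724, 0.1172]
tcp_rot: [[-0.29, 0.957, 0.0], [0.957, 0.29, 0.0], [0.0, 0.0, -1.0]]
force: [0.3, 2.1, -0.9]
opening: 0.201
grasp_force: 29.7
```

```bash
python3 f.py
```

```text
t 11.4 rel hole (fix axes) mm [ 0.9442  0.4805 26.0966] F fix [ 0.9211  1.9032 -0.8662] M [ 0.3605 -0.2751  0.0217] tilt [ 0.0002  0.0003 -1.    ] g 29.665382215753198
```

Scaled: 0.004 m / 0.6 = 0.0067, 0.0003 m / 0.6 = 0.0005.

play_rows(
  motion=[
    [[0, 0.0005, 0.0017, 0, 0, 0], [0, 0.001, 0.0033, 0, 0, 0], [0, 0.0013, 0.005, 0, 0, 0], [0, 0.0017, 0.0067, 0, 0, 0], [0, 0.0017, 0.0067, 0, 0, 0], [0, 0.0017, 0.0067, 0, 0, 0]],
  ],
)

```text
time_s: 11.9
position: [0.5224, 0.1732, 0.1138]
tcp_rot: [[-0.29, 0.957, -0.001], [0.957, 0.29, 0.001], [0.001, -0.001, -1.0]]
force: [-1.5, 4.1, 5.4]
opening: 0.201
grasp_force: 29.8
```

```bash
python3 f.py
```

```text
t 11.9 rel hole (fix axes) mm [ 1.4707  1.1744 22.6956] F fix [-0.1973  4.3733  5.4386] M [ 0.9161  0.0336 -0.0244] tilt [-0.0006  0.0014 -1.    ] g 29.826450683176517
```

Scaled: 0.0015 m / 0.6 = 0.0025, 0.001 m / 0.6 = 0.0017.

play_rows(
  motion=[
    [[0.0008, 0, 0, 0, 0, 0], [0.0017, 0, 0, 0, 0, 0], [0.0025, 0, 0, 0, 0, 0], [0.0025, 0, 0, 0, 0, 0], [0.0025, 0, 0, 0, 0, 0]],
  ],
)

```text
time_s: 12.32
position: [0.5223, 0.1737, 0.1137]
tcp_rot: [[-0.291, 0.957, -0.0], [0.957, 0.291, -0.001], [-0.001, -0.001, -1.0]]
force: [-1.7, 2.1, 4.8]
opening: 0.202
grasp_force: 29.8
```

```bash
python3 f.py
```

```text
t 12.3167 rel hole (fix axes) mm [ 1.4858  1.6037 22.6367] F fix [-1.0139  2.4839  4.8428] M [ 0.2143  0.1769 -0.0112] tilt [-0.0007 -0.0006 -1.    ] g 29.827516498044133
```

Scaled: 0.003 m / 0.6 = 0.005, 0.001 m / 0.6 = 0.0017.

play_rows(
  motion=[
    [[0.001, 0.0008, 0, 0, 0, 0], [0.001, 0.0017, 0.0017, 0, 0, 0], [0.001, 0.0025, 0.0033, 0, 0, 0], [0.001, 0.0025, 0.005, 0, 0, 0], [0.001, 0.0025, 0.005, 0, 0, 0], [0.001, 0.0025, 0.005, 0, 0, 0]],
  ],
)

```text
time_s: 12.82
position: [0.5228, 0.1747, 0.1105]
tcp_rot: [[-0.291, 0.957, -0.002], [0.957, 0.291, -0.001], [-0.0, -0.002, -1.0]]
force: [-1.6, 0.7, 5.3]
opening: 0.205
grasp_force: 29.8
```

```bash
python3 f.py
```

```text
t 12.8167 rel hole (fix axes) mm [ 2.3322  2.4257 19.4292] F fix [-1.3064  1.0999  5.306 ] M [ 0.3703  0.4005 -0.026 ] tilt [-0.0022 -0.0001 -1.    ] g 29.82695654500276
```

Scaled: 0.003 m / 0.6 = 0.005, 0.0025 m / 0.6 = 0.0042.

play_rows(
  motion=[
    [[0.0003, 0.0007, 0.0008, 0, 0, 0], [0.0003, 0.0013, 0.0025, 0, 0, 0], [0.0003, 0.002, 0.0042, 0, 0, 0], [0.0003, 0.0022, 0.005, 0, 0, 0], [0.0003, 0.0022, 0.005, 0, 0, 0], [0.0003, 0.0022, 0.005, 0, 0, 0]],
  ],
)

```text
time_s: 13.32
position: [0.5237, 0.1751, 0.1075]
tcp_rot: [[-0.291, 0.957, -0.003], [0.957, 0.291, -0.001], [-0.0, -0.003, -1.0]]
force: [-2.7, 0.4, 7.0]
opening: 0.205
grasp_force: 29.8
```

```bash
python3 f.py
```

```text
t 13.3167 rel hole (fix axes) mm [ 3.25    2.5274 16.4163] F fix [-2.5062  1.1599  6.9943] M [ 0.2199  0.5436 -0.0321] tilt [-0.0031 -0.0002 -1.    ] g 29.82824790291488
```

Scaled: 0.003 m / 0.6 = 0.005, 0.001 m / 0.6 = 0.0017.

play_rows(
  motion=[
    [[0, 0.0007, 0.0008, 0, 0, 0], [0, 0.0013, 0.0025, 0, 0, 0], [0, 0.0017, 0.0042, 0, 0, 0], [0, 0.0017, 0.005, 0, 0, 0], [0, 0.0017, 0.005, 0, 0, 0], [0, 0.0017, 0.005, 0, 0, 0]],
  ],
)

```text
time_s: 13.82
position: [0.5245, 0.1753, 0.1045]
tcp_rot: [[-0.291, 0.957, -0.003], [0.957, 0.291, -0.001], [-0.0, -0.003, -1.0]]
force: [-2.0, 0.2, 7.1]
opening: 0.201
grasp_force: 29.8
```

```bash
python3 f.py
```

```text
t 13.8167 rel hole (fix axes) mm [ 4.1493  2.5454 13.3887] F fix [-1.821   0.7299  7.0607] M [ 0.1754  0.5537 -0.0173] tilt [-0.0033 -0.0002 -1.    ] g 29.82885144185275
```

Scaled: 0.003 m / 0.6 = 0.005, 0.0025 m / 0.6 = 0.0042.

play_rows(
  motion=[
    [[0, 0.0005, 0.0008, 0, 0, 0], [0, 0.001, 0.0025, 0, 0, 0], [0, 0.0013, 0.0042, 0, 0, 0], [0, 0.0013, 0.005, 0, 0, 0], [0, 0.0013, 0.005, 0, 0, 0], [0, 0.0013, 0.005, 0, 0, 0]],
  ],
)

```text
time_s: 14.32
position: [0.5253, 0.1756, 0.1012]
tcp_rot: [[-0.291, 0.957, -0.003], [0.957, 0.291, -0.001], [-0.0, -0.003, -1.0]]
force: [-2.6, -1.0, 4.7]
opening: 0.203
grasp_force: 29.8
```

```bash
python3 f.py
```

```text
t 14.3167 rel hole (fix axes) mm [ 4.9605  2.5713 10.0875] F fix [-2.7839 -0.1942  4.72  ] M [ 0.1106  0.575  -0.0155] tilt [-0.0033 -0.0001 -1.    ] g 29.827928845770657
```

Scaled: 0.003 m / 0.6 = 0.005, 0.0025 m / 0.6 = 0.0042.

play_rows(
  motion=[
    [[0, 0, 0.0008, 0, 0, 0], [0, 0, 0.0025, 0, 0, 0], [0, 0, 0.0042, 0, 0, 0], [0, 0, 0.005, 0, 0, 0], [0, 0, 0.005, 0, 0, 0], [0, 0, 0.005, 0, 0, 0]],
  ],
)

```text
time_s: 14.82
position: [0.5255, 0.1757, 0.098]
tcp_rot: [[-0.291, 0.957, -0.003], [0.957, 0.291, -0.001], [-0.0, -0.003, -1.0]]
force: [-4.1, 0.2, 3.9]
opening: 0.201
grasp_force: 29.8
```

```bash
python3 f.py
```

```text
t 14.8167 rel hole (fix axes) mm [5.1227 2.5967 6.9169] F fix [-3.8304  1.394   3.9399] M [ 0.0591  0.7007 -0.0156] tilt [-0.003 -0.    -1.   ] g 29.828162197954953
```

Scaled: 0.004 m / 0.6 = 0.0067, 0.003 m / 0.6 = 0.005.

play_rows(
  motion=[
    [[0, 0, 0.0017, 0, 0, 0], [0, 0, 0.0033, 0, 0, 0], [0, 0, 0.005, 0, 0, 0], [0, 0, 0.0067, 0, 0, 0], [0, 0, 0.0067, 0, 0, 0], [0, 0, 0.0067, 0, 0, 0]],
  ],
)

```text
time_s: 15.32
position: [0.5256, 0.1758, 0.0936]
tcp_rot: [[-0.291, 0.957, -0.003], [0.957, 0.291, -0.001], [0.0, -0.003, -1.0]]
force: [-5.0, -1.9, 2.6]
opening: 0.203
grasp_force: 29.8
```

```bash
python3 f.py
```

```text
t 15.3167 rel hole (fix axes) mm [5.2715 2.7066 2.5313] F fix [-5.3129 -0.4153  2.6414] M [-0.0665  1.0026 -0.0099] tilt [-0.0029  0.0002 -1.    ] g 29.831014503724873
```

Scaled: 0.002 m / 0.6 = 0.0033, 0.001 m / 0.6 = 0.0017.

play_rows(
  motion=[
    [[0, 0, 0.0008, 0, 0, 0], [0, 0, 0.0017, 0, 0, 0], [0, 0, 0.0025, 0, 0, 0], [0, 0, 0.0033, 0, 0, 0], [0, 0, 0.0033, 0, 0, 0], [0, 0, 0.0033, 0, 0, 0]],
  ],
)

```text
time_s: 15.82
position: [0.5256, 0.1758, 0.0918]
tcp_rot: [[-0.291, 0.957, -0.003], [0.957, 0.291, -0.001], [0.0, -0.003, -1.0]]
force: [-5.0, -1.1, 3.9]
opening: 0.201
grasp_force: 29.8
```

```bash
python3 f.py
```

```text
t 15.8167 rel hole (fix axes) mm [5.2929 2.7162 0.6994] F fix [-5.1588  0.3738  3.9282] M [-0.0443  1.0593  0.0045] tilt [-0.0028  0.0002 -1.    ] g 29.830510625615716
```

play_rows(
  motion=[
    [[0, -0.0007, 0, 0, 0, 0], [0, -0.001, 0.0008, 0, 0, 0], [0, -0.001, 0.0017, 0, 0, 0], [0, -0.001, 0.0025, 0, 0, 0], [0, -0.001, 0.0025, 0, 0, 0], [0, -0.001, 0.0025, 0, 0, 0]],
  ],
)

```text
time_s: 16.32
position: [0.5255, 0.1758, 0.091]
tcp_rot: [[-0.291, 0.957, -0.001], [0.957, 0.291, -0.0], [0.0, -0.001, -1.0]]
force: [-6.4, -1.0, 6.1]
opening: 0.206
grasp_force: 29.8
```

```bash
python3 f.py
```

```text
t 16.3167 rel hole (fix axes) mm [ 5.238   2.7117 -0.0582] F fix [-6.4553  0.8754  6.119 ] M [ 0.0029  1.1631 -0.0027] tilt [-0.0013  0.0001 -1.    ] g 29.828942511230707
```

Scaled: -0.001 m / 0.6 = -0.0017, 0.0006 m / 0.6 = 0.001.

play_rows(
  motion=[
    [[0, -0.0008, 0, 0, 0, 0], [0, -0.0017, 0.0005, 0, 0, 0], [0, -0.0017, 0.001, 0, 0, 0], [0, -0.0017, 0.0017, 0, 0, 0], [0, -0.0017, 0.0017, 0, 0, 0], [0, -0.0017, 0.0017, 0, 0, 0]],
  ],
)

```text
time_s: 16.82
position: [0.5255, 0.1758, 0.091]
tcp_rot: [[-0.291, 0.957, 0.001], [0.957, 0.291, 0.0], [-0.0, 0.001, -1.0]]
force: [-5.9, -0.7, 10.7]
opening: 0.202
grasp_force: 29.8
```

```bash
python3 f.py
```

```text
t 16.8167 rel hole (fix axes) mm [ 5.1954  2.6778 -0.0846] F fix [-5.8223  1.0297 10.7366] M [0.0511 1.1871 0.0113] tilt [ 0.0012 -0.0001 -1.    ] g 29.83108192216605
```

Scaled: -0.0015 m / 0.6 = -0.0025, -0.001 m / 0.6 = -0.0017.

play_rows(
  motion=[
    [[0, 0, -0.0017, 0, 0, 0], [0, 0, -0.0025, 0, 0, 0], [0, 0, -0.0025, 0, 0, 0]],
  ],
)

```text
time_s: 17.07
position: [0.5254, 0.1758, 0.0911]
tcp_rot: [[-0.29, 0.957, 0.0], [0.957, 0.29, 0.0], [0.0, 0.001, -1.0]]
force: [-4.2, -0.7, 2.1]
opening: 0.201
grasp_force: 29.8
```

```bash
python3 f.py
```

```text
t 17.0667 rel hole (fix axes) mm [ 5.1423  2.6841 -0.0317] F fix [-4.2275  0.5803  2.1194] M [ 0.0734  0.6757 -0.0385] tilt [ 0.0005  0.0001 -1.    ] g 29.82672655954957
```

play_rows(
  motion=[
    [[0, 0, 0, 0, 0, 0], [0, 0, 0, 0, 0, 0], [0, 0, 0, 0, 0, 0], [0, 0, 0, 0, 0, 0], [0, 0, 0, 0, 0, 0]],
  ],
  fingers=0.04,
)

```text
time_s: 17.48
position: [0.5262, 0.1757, 0.0914]
tcp_rot: [[-0.29, 0.957, 0.002], [0.957, 0.29, 0.0], [-0.0, 0.002, -1.0]]
force: [-0.5, 0.4, 0.4]
opening: 0.436
grasp_force: 0.0
```

```bash
python3 f.py
```

```text
t 17.4833 rel hole (fix axes) mm [5.8248 2.3831 0.3279] F fix [-0.3345  0.5654  0.4027] M [-0.0503  0.0868 -0.0322] tilt [ 0.0019 -0.0003 -1.    ] g 0.0
```

Scaled: -0.14 m / 0.6 = -0.2333, -0.12 m / 0.6 = -0.2.

play_rows(
  motion=[
    [[0, 0, -0.0083, 0, 0, 0], [0, 0, -0.025, 0, 0, 0], [0, 0, -0.05, 0, 0, 0], [0, 0, -0.1, 0, 0, 0], [0, 0, -0.15, 0, 0, 0], [0, 0, -0.2, 0, 0, 0], [0, 0, -0.2333, 0, 0, 0], [0, 0, -0.2333, 0, 0, 0]],
  ],
)

```text
time_s: 18.15
position: [0.5283, 0.1762, 0.2372]
tcp_rot: [[-0.291, 0.957, 0.012], [0.957, 0.291, 0.002], [-0.002, 0.012, -1.0]]
force: [0.8, -1.3, 0.4]
opening: 0.46
grasp_force: 0.0
```

Scaled: 0.2 m / 0.6 = 0.3333, 0.18 m / 0.6 = 0.3.

play_rows(
  motion=[
    [[0.05, 0, 0, 0, 0, 0], [0.1167, 0, 0, 0, 0, 0], [0.1833, 0, 0, 0, 0, 0], [0.25, 0, 0, 0, 0, 0], [0.3, 0, 0, 0, 0, 0], [0.3333, 0, 0, 0, 0, 0], [0.3333, 0, 0, 0, 0, 0], [0.3333, 0, 0, 0, 0, 0]],
  ],
)

```text
time_s: 18.82
position: [0.4662, 0.3676, 0.231]
tcp_rot: [[-0.293, 0.956, -0.0], [0.956, 0.293, -0.001], [-0.001, -0.001, -1.0]]
force: [-0.1, 0.2, 0.5]
opening: 0.462
grasp_force: 0.0
```

Run:
```python
from h import *
d=cap("scene");c=cap("top")
f=lambda c,x,y:cv2.resize(c["frame"][y:y+110,x:x+80],None,fx=5,fy=5,interpolation=cv2.INTER_CUBIC)
cv2.imwrite("pics/end.png",cv2.cvtColor(np.hstack([f(c,195,150),f(d,200,130)]),cv2.COLOR_RGB2BGR))
for X in ([.5256,.1755,.1045],[.5256,.1755,.0705]): print((proj(c,X)-[195,150])*5,(proj(d,X)-[200,130])*5+[400,0])
```

```text
[175.55725458 262.97119378] [612.64770242 193.12218663]
[185.91449392 276.67824513] [615.99767532 255.44520012]
```

View pics/end.png

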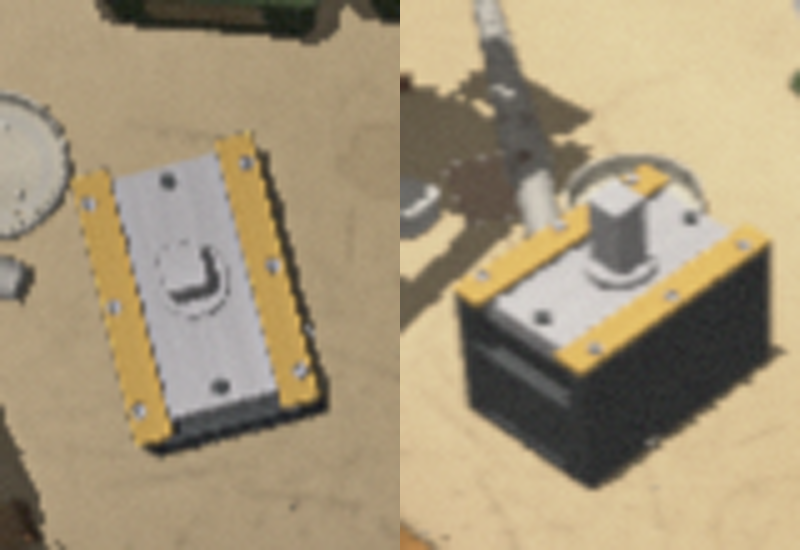

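Run:
```python
from h import *
d=cap("scene");c=cap("top")
t=lambda p:np.array([195,150])+(np.array(p)+.5)/5-.5
s=lambda p:np.array([200,130])+(np.array(p)-[400,0]+.5)/5-.5
print(tri(c,t((184,263)),d,s((617,196))))
print(tri(c,t((193,277)),d,s((621,261))))
for z,p,q in((.1045,(184,263),(617,196)),(.0705,(193,277),(621,261))): print(atz(c,t(p),z),atz(d,s(q),z))
```

```text
(array([0.52586632, 0.17295526, 0.10575536]), np.float64(0.000833842521098951))
(array([0.5262749 , 0.17361977, 0.06963434]), np.float64(0.00048479445842968026))
[0.52646834 0.17297276 0.1045    ] [0.52616472 0.17447785 0.1045    ]
[0.52636457 0.17342439 0.0705    ] [0.52557697 0.17276046 0.0705    ]
```

The head top measures 0.1058 m against 0.1045 m expected, and the collar top 0.0696 m against 0.0705 m. The pin is upright and its collar is seated.

```bash
python3 -c "
from rig import bot
print(bot.hand_in())"
```

```text
the job is handed in; nothing more can be done
None
```

The tapered pin stands upright in the fixture with its collar flush on the upper plate, which moved about 5–6 mm along +x into line with the lower hole. I handed the job in just after 19 s with the gripper clear and touching nothing; the highest force I read while seating it was about 11 N.

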